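Line up the sample bottles by height on the run rack

ROBOT

A 6-joint arm with a two-finger parallel gripper is mounted at the origin on a cart in front of the work surface, level with it; the furniture and walls round the work are solid. World frame = base frame: x ahead of the robot, y to its left, z up, the work surface at z = 0. Lengths are in m, angles in rad, forces in N, time in s.
With the tool pointing down it reaches from about 0.275 to 0.725 m from the base axis. Payload 5.6 kg.
Tool frame: the origin (TCP) lies at the very end of the fingers, on their centre line; the grasp point (between the pads) lies 19 mm behind it (grip_point_offset is the distance from the TCP to the grasp point, in m); z points along the fingers, y is the direction in which the jaws open and shut (so a half turn about z gives the same grasp; the last joint's range is limited). The gripper opens to 85 mm and grips with 20 to 120 N. Pads are 22 mm wide; open, the fingers measure 114 mm over their backs; the gripper's body (76 mm by 85 mm) begins 54 mm behind the grasp point. The pads swing forward as they close: fully open they stand 13 mm farther back than shut.
Start: joints at [-0.842, 0.255, 0.108, 0, -1.424, -0.285], TCP at [0.236, -0.497, 0.231] pointing down, gripper open.
Joint ranges: [-2.95, 2.95], [-1.21, 1.97], [-1.09, 1.5], [-2.87, 1.71], [-2.94, -0.07], [-3.05, 3.05]. Speed limits (rad/s): [2.57, 2.57, 3.14, 3.14, 3.14, 3.14].

INTERFACE

Orientations are given as a 3x3 rotation matrix whose columns are the frame's x, y, z axes.
In Python, from rig import * gives the robot as it stands. The module is installed in compiled form; this text tells all that it offers.
- The arm moves only by the shell command python3 -m jog 'ROWS' [FORCE]. ROWS is JSON, a list that holds one entry, the list of rows, each a list of 7 numbers: the finger opening in m, from 0 to 0.0854, then the shift along the tool's x, y, z in m, then the turn, a rotation vector about the tool's x, y, z in degrees. A call has 1 to 8 rows; each row shifts and turns the commanded pose from where the row before left it, along the tool's axes as they then stand; what a row does not reach is not made up. A row lasts 1/8 s, in which the tool goes at most 62.5 mm and 10.7 degrees, less where a joint would pass 70% of its speed; a pose out of reach is approached as far as the arm can. A call is refused whole if a number of a shift passes 0.0625 or a number of a turn 10.7, either way. A call with a gripper value outside its range is refused whole. The fingers move at their own pace and stop on an object; FORCE is the grip in N (left out, the last holds). Time passes only in rows, so rows that do not move let the fingers close. It gives the time, the measured TCP pose, the force and the opening at its end, in the units of the state.
- sense(): the state, without advancing time (a new reading comes with each control period).
- snapshot(name): name is "side" or "top" or "wrist"; returns a dict with "frame" (480x640x3 uint8, blue, green, red), "depth" (480x640 float32, m along the optical axis (not along the pixel's ray), 0 where there is no reading), "K" (3x3 intrinsics, pixels), "k1" (the pictures are not rectified: a ray, as slopes to the right and down, at radius r is drawn at 1 + k1 r^2 times it, then the intrinsics apply), "rvec" (rotation vector, rad) and "tvec" (3), from world to camera coordinates, as OpenCV has them; the wrist camera has in their place "hand_eye" (4x4, takes a point from camera to tool coordinates, whose origin is the TCP and whose axes are the flange's). Camera axes: x right, y down, z forward; pixel columns grow to the right and rows downward; lengths in m; the calibration is good to about 2 mm. A picture is of the moment at which its call begins: read the wrist's pose just before it.
- job_done(): hands the job in, once; it reports no verdict.
Trained networks look in the newest picture that a camera, given by its name, has taken for a name from the list of things; names that differ only in an ending like _2 or _b are one class to them, and where a whole thing is asked for, a point or a joint stands for the part that bears it (a point fixed in the world has none). Each returns a list of dicts, best first, with "confidence" (0 to 1); they miss things now and then, are a little off and sometimes report something else, mostly with a low value. They report only what shows in the picture. A call takes as long as a camera call. They do not tell look-alikes from the thing itself.
- search_frame(camera, query): "extent" ([left, top, right, bottom] in pixels, round what is visible of it).
- outline_of(camera, query): "pixels" (480x640 bool, what is visible of it) and "extent" ([left, top, right, bottom] in pixels, round what is visible of it).
- spot_point(camera, query): "centre" ([row, column] in pixels: a listed point, or the origin of a listed thing).
The state is a dict: "time": time; "joint_positions": joint angles; "qvel": joint speeds; "joint_torque": joint torques, N m; "eef_pos": TCP position; "orientation": TCP orientation; "ft_force": force on the tool from outside, world axes, zero at the start; "ft_torque": the same for the moment, N m; "grip_width": finger opening in m.
Only numpy, scipy, OpenCV 4.12 (cv2) and the standard library are available. Lean on these libraries where they do the work, as an engineer would, in place of code of your own. Each camera call takes 0.05 s, during which the arm holds its last target.

TASK

Set the four sample bottles from the blue mat upright on the rack, one centred on each black round rest, in order of height: the tallest on the rest next to the red stud and so on down to the shortest at the other end. Do not knock a bottle over, and leave the tin, the stopwatch and the rubber bung alone.

Things in the scene. Friction and masses are not known exactly. Their poses are not given: they have to be found in the camera images.
- white_bottle: White screw-cap sample bottle with a blue cap, the tallest: 72 mm tall, round body 36 mm across up to 59 mm, cap 27 mm across. Loose, about 0.1 kg, upright. Origin at the centre of its underside, z up along its axis.
- amber_bottle: Amber-brown screw-cap sample bottle with a black cap, second tallest: 64 mm tall, round body 33 mm across up to about 52 mm, cap 25 mm across. Loose, about 0.04 kg. Origin at the centre of its underside, z up along its axis.
- black_bottle: Clear glass sample bottle with dark contents and a white cap, third tallest: 56 mm tall, round body 29 mm across up to about 46 mm, cap 22 mm across. Loose, about 0.06 kg. Origin at the centre of its underside, z up along its axis.
- green_jar: Green jar with a yellow lid, the shortest: 44 mm tall, 31 mm across. Loose, about 0.04 kg. Origin at the centre of its underside, z up along its axis.
- rest_a: Flat round black rubber rest, 52 mm across, one of four alike on the rack, the outermost at the rack's right-hand end, seen from the robot (the red stud may be at either end). Fixed. Origin at the centre of its underside, on the rack's top face (12 mm above the table); its flat top is 3 mm above the origin; z up.
- rest_b: Flat round black rubber rest, 52 mm across, one of four alike on the rack, second from the rack's right-hand end, 76 mm from rest_a (the red stud may be at either end). Fixed. Origin at the centre of its underside, on the rack's top face (12 mm above the table); its flat top is 3 mm above the origin; z up.
- rest_c: Flat round black rubber rest, 52 mm across, one of four alike on the rack, third from the rack's right-hand end, 76 mm from rest_b (the red stud may be at either end). Fixed. Origin at the centre of its underside, on the rack's top face (12 mm above the table); its flat top is 3 mm above the origin; z up.
- rest_d: Flat round black rubber rest, 52 mm across, one of four alike on the rack, the outermost at the rack's left-hand end, 76 mm from rest_c (the red stud may be at either end). Fixed. Origin at the centre of its underside, on the rack's top face (12 mm above the table); its flat top is 3 mm above the origin; z up.
- red_stud: Low red round stud, 22 mm across and 8 mm high, fixed on one end of the rack's top, 42 mm beyond the outermost rest there (the other end has a grey one). Marks the end where the tallest bottle goes; either end from start to start. Origin at the centre of its underside.
- rack: Aluminium bar lying flat on the table, fixed, 74 mm deep, 345 mm long and 12 mm thick, with the four rests in one row 76 mm apart along its length; it lies on the left or the right half of the table's front. Origin at the centre of its underside, y along its length to the robot's left, x away from the robot (turned by up to 0.06 rad).
- mat: Thin blue mat, 90 x 345 x 3 mm, fixed flat on the table beside the rack; the four bottles stand on it at the start in a row about 76 mm apart, in any order. Origin at the centre of its underside, y along its length. Solid instruments stand behind rack and mat: a box-shaped one about 0.15 m high with its front at about x = 0.52, and a tall drum at the right.
- blue_tin: Bystander: flat round tin with a blue lid, 60 mm across, 24 mm tall, loose. Leave it. Origin at the centre of its underside.
- stopwatch: Bystander: black stopwatch lying flat, 58 x 59 x 20 mm, loose. Leave it. Origin at the centre of its underside.
- bung: Bystander: red rubber bung, 27 mm across, 24 mm tall, loose. Leave it. Origin at the centre of its underside.
Mind the look-alikes: they are no part of the job. Leave any purple or turquoise look-alike of the amber_bottle alone.

How it is judged:
By the outcome, as a careful person would: the job done as asked, in the order asked, and still so for the second after the job is handed in, with the robot touching nothing.
It also fails if it takes over 128 s, if anything falls off the work surface, if the arm or the gripper's body presses on something with over 40 N, if the wrist force passes 120 N, or if a joint passes its speed limit or range.

## Working session

There is one attempt and no reset: what is moved stays moved. The work goes in short steps, Python scripts to look and compute and a shell command to move; the robot and the scene stay as the last step left them, time stands still between calls to the robot, and variables do not carry over. Pictures are saved under pics/ and viewed, and the job is handed in when it is done.

```bash
mkdir -p pics
python3 - <<'E'
from rig import *
import cv2,numpy as np,pickle
s=sense();print(s)
for n in("side","top","wrist"):
    d=snapshot(n);cv2.imwrite(f"pics/{n}0.png",d["frame"]);pickle.dump(d,open(f"{n}0.pkl","wb"))
    print(n,{k:v for k,v in d.items() if k not in("frame","depth")})
E
```

```text
{'time': 0.0, 'joint_positions': array([-8.42365365e-01,  2.55758082e-01,  1.07020802e-01, -4.95580915e-04,
       -1.42388461e+00, -2.84589819e-01]), 'qvel': array([-8.04753135e-04, -6.64739583e-04, -1.00025186e-03,  2.59968162e-05,
        9.25004215e-04,  9.81211304e-04]), 'joint_torque': array([-8.15205676e-04, -3.86635637e+01,  2.37938333e+01,  5.36519498e+00,
       -6.07192836e-03,  3.05572587e-05]), 'eef_pos': array([ 0.23602509, -0.49624344,  0.2303932 ]), 'orientation': array([[-9.03140222e-01, -4.29344871e-01, -8.49436727e-04],
       [-4.29345709e-01,  9.03138644e-01,  1.68861292e-03],
       [ 4.21618363e-05,  1.88975626e-03, -9.99998214e-01]]), 'ft_force': array([0.17821642, 0.93595765, 0.00955815]), 'ft_torque': array([-0.01757215, -0.00381632, -0.03535949]), 'grip_width': 0.08538184545514885}
side {'K': array([[557.37603005,   0.        , 305.46686097],
       [  0.        , 557.37603005, 241.58117006],
       [  0.        ,   0.        ,   1.        ]]), 'k1': 0.05696791287328523, 'rvec': array([ 0.28264678, -2.74802654,  1.35230411]), 'tvec': array([0.52403573, 0.14
[... 178 characters left out ...]
    ]]), 'k1': -0.0011820273454654878, 'rvec': array([ 2.16781251, -2.1536358 ,  0.10278021]), 'tvec': array([-0.02617095,  0.54516766,  1.31013614])}
wrist {'K': array([[335.03717355,   0.        , 317.91676966],
       [  0.        , 335.03717355, 239.73523192],
       [  0.        ,   0.        ,   1.        ]]), 'k1': -0.016079394622639263, 'hand_eye': array([[-8.93796726e-05, -9.64907340e-01, -2.62590590e-01,
         6.56769607e-02],
       [ 9.99999977e-01, -3.48848117e-05, -2.12189857e-04,
        -1.28421375e-04],
       [ 1.95583127e-04, -2.62590602e-01,  9.64907321e-01,
        -1.42023699e-01],
       [ 0.00000000e+00,  0.00000000e+00,  0.00000000e+00,
         1.00000000e+00]])}
```

View pics/top0.png

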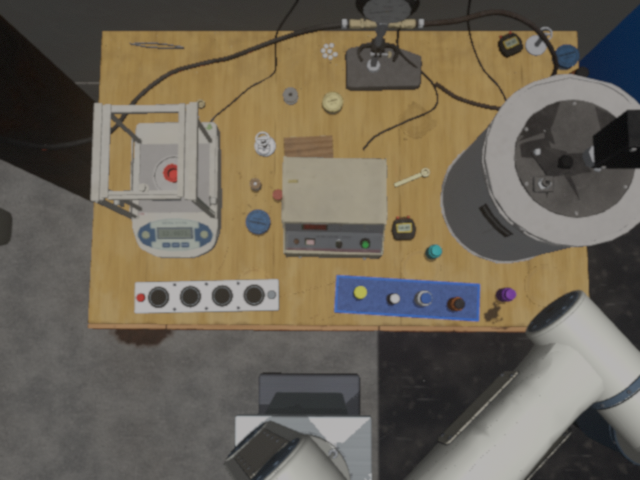

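View pics/side0.png

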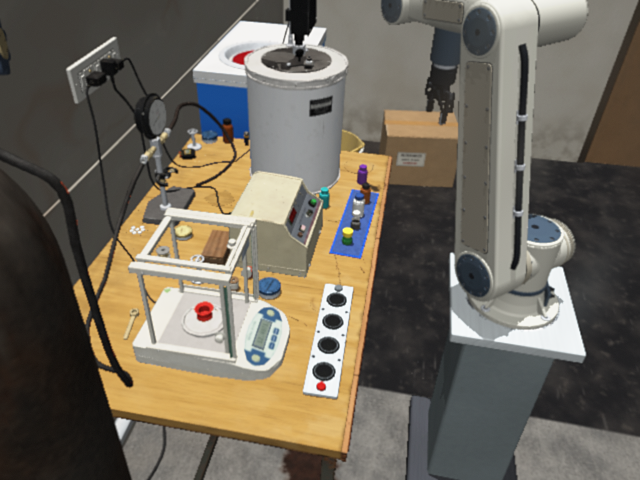

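View pics/wrist0.png

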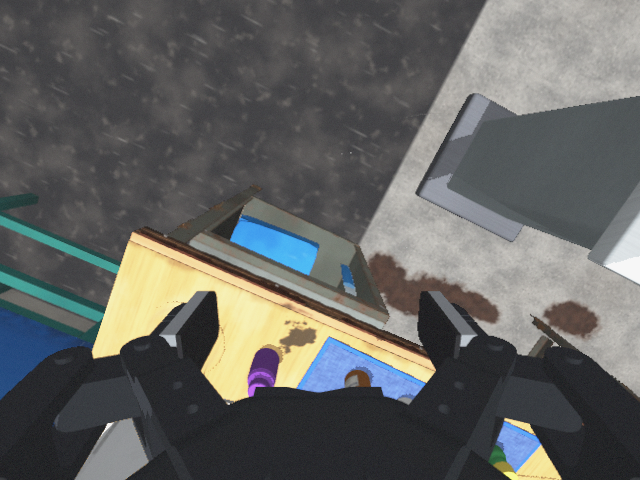

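```bash
cat > h.py <<'E'
import numpy as np,cv2,pickle
def ray(d,uv):
    K=d["K"];p=(np.atleast_2d(uv)-[K[0,2],K[1,2]])/[K[0,0],K[1,1]]
    q=p.copy()
    for _ in range(10): q=p/(1+d["k1"]*(q**2).sum(1,keepdims=True))
    return np.c_[q,np.ones(len(q))]
def cam(d,s=None):
    "R,t camera->world"
    if "rvec" in d:
        R=cv2.Rodrigues(d["rvec"])[0]; return R.T,-R.T@d["tvec"]
    H=d["hand_eye"];R0=s["orientation"]
    return R0@H[:3,:3],R0@H[:3,3]+s["eef_pos"]
def at_z(d,uv,z,s=None):
    R,t=cam(d,s);r=ray(d,uv)@R.T
    return t+r*((z-t[2])/r[:,2])[:,None]
def cloud(d,s=None):
    R,t=cam(d,s);v,u=np.nonzero(d["depth"]>0)
    P=ray(d,np.c_[u,v])*d["depth"][v,u][:,None]
    return P@R.T+t,np.c_[u,v]
def proj(d,P,s=None):
    R,t=cam(d,s);c=(np.atleast_2d(P)-t)@R;q=c[:,:2]/c[:,2:]
    q=q*(1+d["k1"]*(q**2).sum(1,keepdims=True));K=d["K"]
    return q*[K[0,0],K[1,1]]+[K[0,2],K[1,2]]
E
python3 - <<'E'
from rig import *
from h import *
d=pickle.load(open("top0.pkl","rb"))
cv2.imwrite("pics/tc.png",cv2.resize(d["frame"][260:340,330:530],None,fx=4,fy=4,interpolation=cv2.INTER_CUBIC))
cv2.imwrite("pics/tr.png",cv2.resize(d["frame"][260:340,120:300],None,fx=4,fy=4,interpolation=cv2.INTER_CUBIC))
e=pickle.load(open("side0.pkl","rb"))
cv2.imwrite("pics/sc.png",cv2.resize(e["frame"][150:270,310:400],None,fx=5,fy=5,interpolation=cv2.INTER_CUBIC))
snapshot("top")
for n in ["white_bottle","amber_bottle","black_bottle","green_jar","rest_a","red_stud","rack","mat","blue_tin","stopwatch","bung"]:
    for r in spot_point("top",n)[:5]:
        c=r["centre"];z={"rest_a":.012,"red_stud":.012}.get(n,.003 if "bot" in n or "jar" in n else 0)
        print(n,round(r["confidence"],2),np.round(c,1),at_z(d,[c[::-1]],z).round(4))
P,uv=cloud(d)
for (u,v) in[(360,293),(394,299),(424,298),(457,303),(507,295),(434,252),(158,297)]:
    m=(abs(uv-[u,v]).max(1)<=1);print(u,v,np.median(P[m],0).round(4))
E
```

```text
white_bottle 0.75 [300.8 422.6] [[ 0.42   -0.2849  0.003 ]]
amber_bottle 0.79 [291.1 503.2] [[ 0.4444 -0.4773  0.003 ]]
amber_bottle 0.78 [254.2 432.9] [[ 0.5319 -0.3112  0.003 ]]
amber_bottle 0.47 [303.3 452.4] [[ 0.4145 -0.3558  0.003 ]]
black_bottle 0.71 [299.3 392.1] [[ 0.423  -0.2122  0.003 ]]
green_jar 0.59 [291.9 360.8] [[ 0.4402 -0.1375  0.003 ]]
green_jar 0.52 [298.8 159.5] [[0.4203 0.3455 0.003 ]]
rest_a 0.89 [298.9 157.3] [[0.4199 0.3482 0.012 ]]
rest_a 0.79 [293.6 224.1] [[0.4336 0.1888 0.012 ]]
rest_a 0.77 [298.5 191.3] [[0.4215 0.2669 0.012 ]]
rest_a 0.74 [292.5 256.1] [[0.4368 0.1124 0.012 ]]
red_stud 0.53 [295.7 137.1] [[0.4272 0.3969 0.012 ]]
red_stud 0.33 [296.9 160.7] [[0.4247 0.3402 0.012 ]]
rack 0.7 [295.4 205.4] [[0.4293 0.2358 0.    ]]
mat 0.87 [297.9 405.2] [[ 0.4267 -0.244   0.    ]]
blue_tin 0.95 [221.4 257.3] [[0.6099 0.114  0.    ]]
blue_tin 0.39 [307.4 451.6] [[ 0.4048 -0.3544  0.    ]]
stopwatch 0.85 [228.5 399.9] [[ 0.5943 -0.2328  0.    ]]
stopwatch 0.42 [304.9 456. ] [[ 0.4108 -0.365   0.    ]]
stopwatch 0.3 [195.  279.6] [[0.6755 0.0605 0.    ]]
bung 0.55 [196.  276.4] [[0.673  0.0683 0.    ]]
360 293 [ 0.4363 -0.1325  0.0468]
394 299 [ 0.4229 -0.2094  0.0591]
424 298 [ 0.4254 -0.2753  0.0743]
457 303 [ 0.4147 -0.3522  0.0647]
507 295 [ 0.4337 -0.4664  0.0639]
434 252 [ 0.5311 -0.3015  0.0639]
158 297 [0.4244 0.346  0.0137]
```

View pics/tc.png

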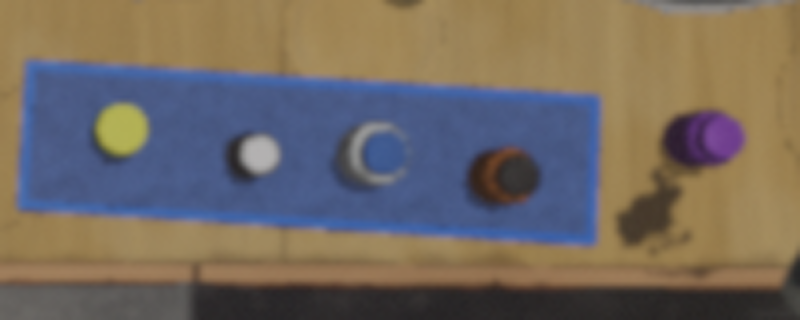

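View pics/sc.png

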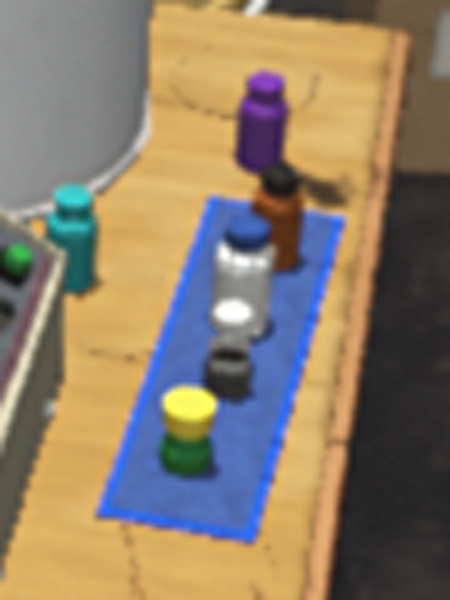

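View pics/tr.png

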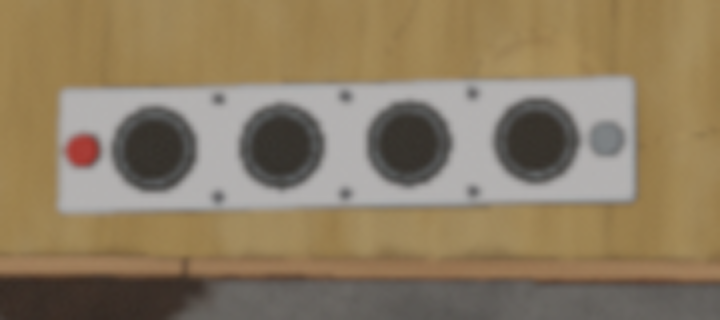

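Run:
```python
from h import *
d=pickle.load(open("top0.pkl","rb"));f=d["frame"].astype(int)
P,uv=cloud(d);g=f.sum(2)
# rests
C=[]
for u,v in[(158,297),(190,296),(222,295),(254,294)]:
    ys,xs=np.mgrid[v-14:v+15,u-15:u+16];m=(g[ys,xs]<300)&(np.hypot(xs-u,ys-v)<14)
    c=at_z(d,[[xs[m].mean(),ys[m].mean()]],.015)[0];C.append(c);print("rest",m.sum(),c.round(4))
C=np.array(C);print(np.linalg.norm(np.diff(C,axis=0),axis=1))
m=C.mean(0);dr=np.linalg.svd(C[:,:2]-m[:2])[2][0];dr*=np.sign(dr[1])
print("mean",m,"dir",dr,"fit dcba",(m[:2]+np.outer([.114,.038,-.038,-.114],dr)).round(4))
# also via height
for n,xy,h in[("white",(.4254,-.2753),.075),("amber",(.4147,-.3522),.067),("black",(.4229,-.2094),.059),("green",(.4363,-.1325),.047),("purple",(.4337,-.4664),.067),("turq",(.5311,-.3015),.067)]:
    k=(np.hypot(P[:,0]-xy[0],P[:,1]-xy[1])<.03)
    q=k&(abs(P[:,2]-h)<.006)
    p=uv[q].mean(0);print(n,q.sum(),P[q].mean(0).round(4),"pix",p.round(1),at_z(d,[p],h).round(4))
q=(abs(P[:,0]-.43)<.03)&(P[:,1]>.08)&(P[:,1]<.4);print("rack z",np.percentile(P[q,2],[5,50,95]))
q=(abs(P[:,0]-.43)<.02)&(abs(P[:,1]+.17)<.02);print("mat z",np.percentile(P[q,2],[5,50,95]))
```

```text
rest 323 [0.4247 0.3453 0.015 ]
rest 322 [0.4269 0.2693 0.015 ]
rest 318 [0.4292 0.1935 0.015 ]
rest 320 [0.4315 0.118  0.015 ]
[0.0759942  0.07582931 0.07557956]
mean [0.42804301 0.23154591 0.015     ] dir [-0.02999559  0.99955003] fit dcba [[0.4246 0.3455]
 [0.4269 0.2695]
 [0.4292 0.1936]
 [0.4315 0.1176]]
white 109 [ 0.4268 -0.2786  0.075 ] pix [425.5 297.4] [[ 0.4267 -0.2786  0.075 ]]
amber 91 [ 0.4145 -0.3557  0.0665] pix [458.9 303.1] [[ 0.4145 -0.3555  0.067 ]]
black 68 [ 0.4253 -0.2095  0.0593] pix [394.  297.9] [[ 0.4253 -0.2095  0.059 ]]
green 115 [ 0.4399 -0.1314  0.0473] pix [359.6 291.5] [[ 0.4399 -0.1315  0.047 ]]
purple 80 [ 0.437  -0.4728  0.0645] pix [510.  293.6] [[ 0.4369 -0.472   0.067 ]]
turq 77 [ 0.5368 -0.3054  0.0646] pix [435.7 249.5] [[ 0.5366 -0.3049  0.067 ]]
rack z [0.00843055 0.01369633 0.01943584]
mat z [-0.00019623  0.00385788  0.00868676]
```

```bash
python3 -m jog '[[[0.085,0,0,0,0,0,-10.7],[0.085,0,0,0,0,0,-10.7],[0.085,0,0,0,0,0,-10.7],[0.085,0,0,0,0,0,-10.7],[0.085,0,0,0,0,0,-10.7],[0.085,0,0,0,0,0,-10.7],[0.085,0,0,0,0,0,-0.4]]]' 20; python3 -c "
from rig import *;s=sense();print(s['orientation'].round(4),s['joint_positions'].round(3))"
```

```text
time: 1.62
eef_pos: [0.2362, -0.4967, 0.2313]
orientation: [[-0.001, -1.0, 0.0], [-1.0, 0.001, -0.0], [0.0, -0.0, -1.0]]
ft_force: [0.5, 0.7, 0.8]
grip_width: 0.0848
[[-8.e-04 -1.e+00  1.e-04]
 [-1.e+00  8.e-04 -0.e+00]
 [ 0.e+00 -1.e-04 -1.e+00]] [-0.842  0.255  0.108 -0.    -1.424  0.842]
```

```bash
python3 -m jog '[[[0.085,-0.045,-0.038,0.016,0,0,0],[0.085,-0.045,-0.038,0.016,0,0,0],[0.085,-0.045,-0.038,0.016,0,0,0],[0.085,-0.045,-0.038,0.016,0,0,0],[0.085,-0.038,-0.038,0.016,0,0,0],[0.085,0,0,0,0,0,0]]]' 20
cat > wv.py <<'E'
import sys
from rig import *
from h import *
s=sense();d=snapshot("wrist");n=sys.argv[1]
cv2.imwrite(f"pics/{n}.png",d["frame"]);pickle.dump((d,s),open(f"{n}.pkl","wb"))
print(s["eef_pos"].round(4),s["time"])
P,uv=cloud(d,s)
for k,xy,h in[("white",(.4267,-.2786),.075),("amber",(.4145,-.356),.067),("black",(.425,-.2095),.059),("green",(.439,-.1315),.047)]:
    q=(np.hypot(P[:,0]-xy[0],P[:,1]-xy[1])<.025)&(abs(P[:,2]-h)<.005)
    if q.sum()>20:
        p=uv[q].mean(0); c,r=cv2.minEnclosingCircle(P[q][:,:2].astype(np.float32));print(k,q.sum(),P[q].mean(0).round(4),"circ",np.round(c,4),round(r,4),"pix",p.round(0))
E
python3 wv.py w1
```

```text
time: 2.38
eef_pos: [0.4274, -0.276, 0.1499]
orientation: [[0.001, -1.0, -0.002], [-1.0, -0.001, 0.001], [-0.001, 0.002, -1.0]]
ft_force: [-0.4, -0.3, 0.2]
grip_width: 0.0847
[ 0.4274 -0.276   0.1499] 2.375
white 1138 [ 0.4284 -0.2795  0.0738] circ [ 0.4283 -0.279 ] 0.0136 pix [317. 244.]
amber 1109 [ 0.4163 -0.3559  0.0658] circ [ 0.4163 -0.3559] 0.0123 pix [336. 126.]
black 561 [ 0.4274 -0.211   0.0582] circ [ 0.4275 -0.2101] 0.011 pix [319. 324.]
green 196 [ 0.4397 -0.1429  0.0452] circ [ 0.4404 -0.1386] 0.0121 pix [304. 386.]
```

View pics/w1.png

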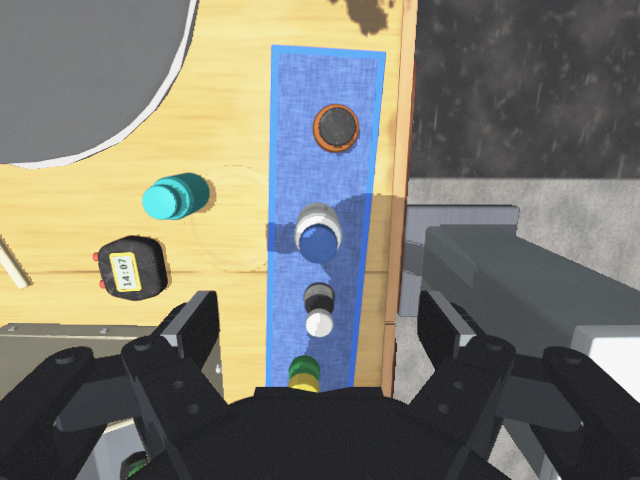

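```bash
python3 -m jog '[[[0.085,0.0032,-0.0003,0.034,0,0,0],[0.085,0,0,0.04,0,0,0],[0.085,0,0,0.04,0,0,0],[0.085,0,0,0.02,0,0,0],[0.085,0,0,0,0,0,0],[0.02,0,0,0,0,0,0],[0.02,0,0,0,0,0,0],[0.02,0,0,0,0,0,0]]]' 25
```

```text
time: 3.42
eef_pos: [0.427, -0.2822, 0.0184]
orientation: [[0.0, -1.0, 0.002], [-1.0, -0.0, -0.001], [0.001, -0.002, -1.0]]
ft_force: [-1.5, 1.4, 5.0]
grip_width: 0.0342
```

```bash
python3 -m jog '[[[0.02,0,0,0,0,0,0],[0.02,0,0,0,0,0,0],[0.02,0,0,0,0,0,0]]]' 25
```

```text
time: 3.8
eef_pos: [0.4271, -0.2821, 0.0184]
orientation: [[0.001, -1.0, 0.002], [-1.0, -0.001, -0.001], [0.001, -0.002, -1.0]]
ft_force: [-0.5, 0.5, 6.8]
grip_width: 0.0345
```

```bash
python3 -m jog '[[[0.02,0,0,-0.01,0,0,0],[0.02,0,0,-0.03,0,0,0],[0.02,0,0,-0.03,0,0,0],[0.02,0,0,-0.03,0,0,0],[0.02,0,0,-0.02,0,0,0],[0.02,0,0,0,0,0,0],[0.02,0,0,0,0,0,0]]]' 25; python3 wv.py w2
```

```text
time: 4.68
eef_pos: [0.4258, -0.2814, 0.1364]
orientation: [[0.0, -1.0, -0.001], [-1.0, -0.0, 0.001], [-0.001, 0.001, -1.0]]
ft_force: [0.4, 0.0, -1.2]
grip_width: 0.0346
[ 0.4258 -0.2814  0.1364] 4.675
amber 1250 [ 0.4162 -0.356   0.0657] circ [ 0.4161 -0.356 ] 0.0124 pix [335. 134.]
```

View pics/w2.png

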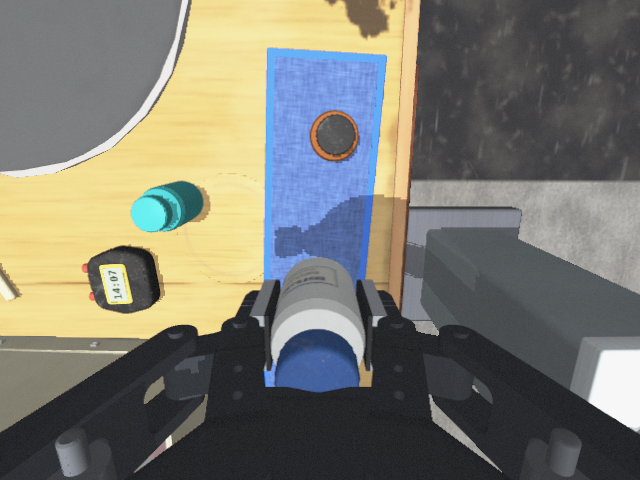

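```bash
cat > held.py <<'E'
import sys
from h import *
d,s=pickle.load(open(sys.argv[1]+".pkl","rb"));H=float(sys.argv[2]);r=float(sys.argv[3])
P,uv=cloud(d,s);T=(P-s["eef_pos"])@s["orientation"]
q=(abs(T[:,0])<.03)&(abs(T[:,1])<.016)&(T[:,2]<-.01)&(T[:,2]>-.09)
T=T[q];uv=uv[q]
zt=np.percentile(T[:,2],3);print("n",len(T),"z pct",np.percentile(T[:,2],[1,3,5,10,20,40]).round(4))
m=T[:,2]<zt+.004
c,rr=cv2.minEnclosingCircle(T[m][:,:2].astype(np.float32))
print("cap top tool centre",np.round(c,4),"r",round(rr,4),"mean",T[m].mean(0).round(4))
A=np.c_[T[m][:,:2],np.ones(m.sum())];print("tilt deg",np.degrees(np.linalg.lstsq(A,T[m][:,2],rcond=None)[0][:2]).round(1))
E
python3 held.py w2 .072 .0135
```

```text
n 17179 z pct [-0.0896 -0.089  -0.0883 -0.0869 -0.0838 -0.0754]
cap top tool centre [0.0168 0.    ] r 0.0161 mean [ 0.0126 -0.     -0.0874]
tilt deg [ 2.7 -0.2]
```

```bash
sed -i 's/^q=.*/zc=float(sys.argv[4]);q=(abs(T[:,0])<.03)\&(abs(T[:,1])<r+.002)\&(abs(T[:,2]-zc)<.006)/; s/^m=T.*/m=abs(T[:,2]-np.median(T[:,2]))<.003/' held.py; python3 held.py w2 .072 .0135 -.0566
```

```text
n 3480 z pct [-0.0568 -0.0565 -0.0564 -0.0562 -0.0559 -0.0556]
cap top tool centre [-0.0022 -0.0012] r 0.0133 mean [ 0.0025 -0.0012 -0.0553]
tilt deg [ 3.4 -0.3]
```

Run:
```python
from h import *
d,s=pickle.load(open("w1.pkl","rb"))
P,uv=cloud(d,s)
for k,xy,h in[("white",(.4283,-.279),.0735),("amber",(.4163,-.356),.0657)]:
    q=(np.hypot(P[:,0]-xy[0],P[:,1]-xy[1])<.011)&(abs(P[:,2]-h)<.003)
    A=np.c_[P[q][:,:2],np.ones(q.sum())];print(k,np.degrees(np.linalg.lstsq(A,P[q][:,2],rcond=None)[0][:2]))
d,s=pickle.load(open("w2.pkl","rb"));P,uv=cloud(d,s);T=(P-s["eef_pos"])@s["orientation"]
for a in(-.01,-.006,-.002,.002,.006,.009):
    q=(abs(T[:,0]-a)<.001)&(abs(T[:,1]+.001)<.008)&(abs(T[:,2]+.055)<.006);print(a,q.sum(),np.median(T[q,2]) if q.sum() else 0)
```

```text
white [ 0.11822201 -0.82322011]
amber [-0.38366222 -0.27102621]
-0.01 0 0
-0.006 38 -0.055039066011490945
-0.002 285 -0.0555756930237124
0.002 319 -0.05561073266006521
0.006 343 -0.055573795192718586
0.009 574 -0.05311779762131111
```

```bash
python3 -m jog '[[[0.02,-0.025,0,0,0,0,0],[0.02,-0.05,0,0,0,0,0],[0.02,-0.05,0,0,0,0,0],[0.02,-0.05,0,0,0,0,0],[0.02,-0.05,0,0,0,0,0],[0.02,-0.05,0,0,0,0,0],[0.02,-0.05,0,0,0,0,0],[0.02,-0.05,0,0,0,0,0]]]' 25;  python3 -m jog '[[[0.02,-0.05,0,0,0,0,0],[0.02,-0.05,0,0,0,0,0],[0.02,-0.05,0,0,0,0,0],[0.02,-0.05,0,0,0,0,0],[0.02,-0.03,0,0,0,0,0],[0.02,-0.019,0,0,0,0,0],[0.02,0,0,0,0,0,0],[0.02,0,0,0,0,0,0]]]' 25; python3 wv.py w3
```

```text
time: 5.72
eef_pos: [0.4254, 0.0946, 0.1365]
orientation: [[0.001, -1.0, -0.001], [-1.0, -0.001, -0.001], [0.001, 0.001, -1.0]]
ft_force: [1.3, 0.3, -1.2]
grip_width: 0.0344
time: 6.72
eef_pos: [0.426, 0.3412, 0.137]
orientation: [[-0.0, -1.0, -0.001], [-1.0, 0.0, -0.001], [0.001, 0.001, -1.0]]
ft_force: [0.2, 0.8, -1.1]
grip_width: 0.0347
[0.426  0.3412 0.137 ] 6.725
```

View pics/w3.png

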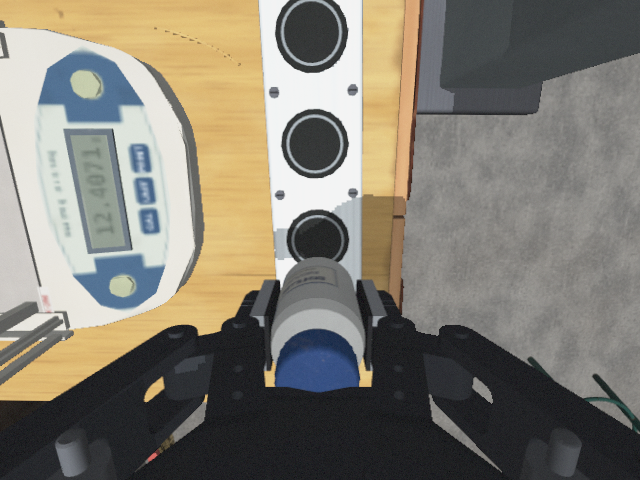

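```bash
cat > rests.py <<'E'
import sys
from h import *
d,s=pickle.load(open(sys.argv[1]+".pkl","rb"))
g=cv2.cvtColor(d["frame"],cv2.COLOR_BGR2GRAY)
for n,xy in zip("dcba",[(.4246,.3455),(.4269,.2695),(.4292,.1936),(.4315,.1176)]):
    p0=proj(d,[[*xy,.015]],s)[0]
    if not(30<p0[0]<610 and 20<p0[1]<460): print(n,"out",p0.round());continue
    # radial edge search: outer transition to bright rack in world-circle params
    E=[]
    for a in np.arange(0,2*np.pi,.05):
        rr=np.arange(.023,.030,.00025);pts=np.c_[xy[0]+rr*np.cos(a),xy[1]+rr*np.sin(a),np.full(len(rr),.015)]
        uv=proj(d,pts,s).astype(np.float32)
        v=cv2.remap(g,uv[:,:1],uv[:,1:],cv2.INTER_LINEAR).ravel().astype(float)
        k=np.argmax(np.diff(v))
        if np.diff(v)[k]>5: E.append(pts[k,:2])
    E=np.array(E)
    if len(E)<30: print(n,"few",len(E));continue
    for _ in range(4):
        A=np.c_[2*E,np.ones(len(E))];c=np.linalg.lstsq(A,(E**2).sum(1),rcond=None)[0];r=np.sqrt(c[2]+c[0]**2+c[1]**2)
        e=abs(np.hypot(*(E-c[:2]).T)-r);E=E[e<max(.0005,2*np.median(e))]
    print(n,len(E),c[:2].round(4),"r",r.round(4))
E
python3 rests.py w3
```

```text
d 95 [0.4269 0.3468] r 0.0253
c 116 [0.4289 0.2713] r 0.0253
b 82 [0.4313 0.1961] r 0.0254
a out [ 310. -101.]
```

```bash
python3 -m jog '[[[0.02,-0.002,0.0008,0.02,0,0,0],[0.02,0,0,0.04,0,0,0],[0.02,0,0,0.03,0,0,0],[0.02,0,0,0.01,0,0,0],[0.02,0,0,0.003,0,0,0],[0.02,0,0,0,0,0,0],[0.02,0,0,0,0,0,0]]]' 25
```

```text
time: 7.65
eef_pos: [0.4258, 0.3448, 0.0354]
orientation: [[0.001, -1.0, 0.001], [-1.0, -0.001, 0.002], [-0.002, -0.001, -1.0]]
ft_force: [0.9, 0.4, -0.6]
grip_width: 0.0344
```

```bash
python3 -m jog '[[[0.02,0.0012,0.0004,0.002,0,0,0],[0.02,0,0,0.002,0,0,0],[0.02,0,0,0,0,0,0]]]' 25; python3 -m jog '[[[0.02,0,0,0.0008,0,0,0],[0.02,0,0,0,0,0,0]]]' 25
```

```text
time: 8.02
eef_pos: [0.4249, 0.343, 0.0305]
orientation: [[0.001, -1.0, 0.0], [-1.0, -0.001, 0.0], [-0.0, -0.0, -1.0]]
ft_force: [-1.7, -0.8, 2.1]
grip_width: 0.0344
time: 8.28
eef_pos: [0.4249, 0.343, 0.0304]
orientation: [[0.001, -1.0, 0.0], [-1.0, -0.001, 0.0], [-0.0, -0.0, -1.0]]
ft_force: [-3.8, -1.4, 7.9]
grip_width: 0.0347
```

Contact. Release in steps, then rise.

```bash
python3 -m jog '[[[0.04,0,0,0,0,0,0],[0.05,0,0,0,0,0,0],[0.065,0,0,0,0,0,0],[0.085,0,0,0,0,0,0],[0.085,0,0,0,0,0,0],[0.085,0,0,0,0,0,0]]]' 25; python3 -m jog '[[[0.085,0,0,-0.03,0,0,0],[0.085,0,0,-0.04,0,0,0],[0.085,0,0,-0.04,0,0,0],[0.085,0.0,0,-0.02,0,0,0],[0.085,0,0,0,0,0,0],[0.085,0,0,0,0,0,0]]]' 25
cat > chk.py <<'E'
import sys
from rig import *
from h import *
s=sense();d=snapshot("wrist");n=sys.argv[1]
cv2.imwrite(f"pics/{n}.png",d["frame"]);pickle.dump((d,s),open(f"{n}.pkl","wb"))
P,uv=cloud(d,s)
for k,xy,h in[("white",(.4252,.3462),.087),("amber",(.4273,.2705),.079),("black",(.4296,.1949),.071),("green",(.4319,.1185),.059)]:
    q=(np.hypot(P[:,0]-xy[0],P[:,1]-xy[1])<.03)&(abs(P[:,2]-h)<.005)
    if q.sum()>20:
        c,r=cv2.minEnclosingCircle(P[q][:,:2].astype(np.float32));print(k,q.sum(),P[q].mean(0).round(4),"circ",np.round(c,4),round(r,4))
E
python3 chk.py w4; python3 rests.py w4
```

```text
time: 9.02
eef_pos: [0.4249, 0.343, 0.0295]
orientation: [[0.0, -1.0, -0.0], [-1.0, -0.0, 0.0], [-0.0, 0.0, -1.0]]
ft_force: [-0.4, 0.5, -0.4]
grip_width: 0.085
time: 9.78
eef_pos: [0.4244, 0.3426, 0.1584]
orientation: [[0.0, -1.0, -0.001], [-1.0, -0.0, -0.001], [0.001, 0.001, -1.0]]
ft_force: [-0.2, 0.2, -1.0]
grip_width: 0.0853
white 1158 [0.4258 0.3456 0.0858] circ [0.4258 0.3465] 0.0136
d 79 [0.4267 0.3471] r 0.0255
c 109 [0.4289 0.2714] r 0.0254
b 104 [0.4312 0.1959] r 0.0255
a out [309. -82.]
```

View pics/w4.png

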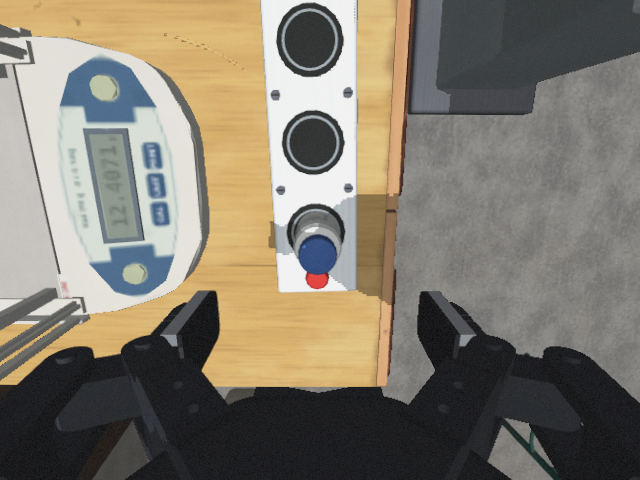

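```bash
python3 -m jog '[[[0.085,0.03,0.001,0,0,0,0],[0.085,0.055,0.001,0,0,0,0],[0.085,0.055,0.001,0,0,0,0],[0.085,0.055,0.001,0,0,0,0],[0.085,0.055,0.001,0,0,0,0],[0.085,0.055,0.001,0,0,0,0],[0.085,0.055,0.001,0,0,0,0],[0.085,0.055,0.001,0,0,0,0]]]' 25;  python3 -m jog '[[[0.085,0.055,0.001,0,0,0,0],[0.085,0.055,0,0,0,0,0],[0.085,0.055,0,0,0,0,0],[0.085,0.055,0,0,0,0,0],[0.085,0.045,0,0,0,0,0],[0.085,0.02,0,0,0,0,0],[0.085,0,0,0,0,0,0],[0.085,0,0,0,0,0,0]]]' 25; python3 wv.py w5
```

```text
time: 10.82
eef_pos: [0.4162, -0.0737, 0.1587]
orientation: [[0.001, -1.0, -0.001], [-1.0, -0.001, -0.0], [0.0, 0.001, -1.0]]
ft_force: [1.8, -1.1, 1.0]
grip_width: 0.085
time: 11.82
eef_pos: [0.4161, -0.3561, 0.1591]
orientation: [[0.001, -1.0, -0.001], [-1.0, -0.001, 0.001], [-0.001, 0.001, -1.0]]
ft_force: [0.8, -0.1, -0.2]
grip_width: 0.0847
[ 0.4161 -0.3561  0.1591] 11.825
amber 825 [ 0.4162 -0.3567  0.0656] circ [ 0.4163 -0.3561] 0.0124 pix [319. 242.]
```

```bash
python3 -m jog '[[[0.085,0,0.0008,0.03,0,0,0],[0.085,0,0,0.04,0,0,0],[0.085,0,0,0.04,0,0,0],[0.085,0,0,0.024,0,0,0],[0.085,0,0,0.01,0,0,0],[0.085,0,0,0,0,0,0],[0.085,0,0,0,0,0,0]]]' 20; python3 -m jog '[[[0.015,0,0,0,0,0,0],[0.015,0,0,0,0,0,0],[0.015,0,0,0,0,0,0],[0.015,0,0,0,0,0,0],[0.015,0,0,0,0,0,0],[0.015,0,0,0,0,0,0]]]' 20
```

```text
time: 12.75
eef_pos: [0.4164, -0.3573, 0.0168]
orientation: [[0.001, -1.0, 0.002], [-1.0, -0.001, -0.001], [0.001, -0.002, -1.0]]
ft_force: [0.1, 0.3, -0.5]
grip_width: 0.0849
time: 13.5
eef_pos: [0.4155, -0.3572, 0.0158]
orientation: [[0.001, -1.0, 0.0], [-1.0, -0.001, -0.0], [0.0, -0.0, -1.0]]
ft_force: [-1.0, 0.6, 5.1]
grip_width: 0.0321
```

```bash
python3 -m jog '[[[0.015,0,0,-0.01,0,0,0],[0.015,0,0,-0.03,0,0,0],[0.015,0,0,-0.04,0,0,0],[0.015,0,0,-0.04,0,0,0],[0.015,-0.03,-0.0025,0,0,0,0],[0.015,-0.05,-0.0025,0,0,0,0],[0.015,-0.05,-0.0025,0,0,0,0],[0.015,-0.05,-0.0025,0,0,0,0]]]' 20; python3 -m jog '[[[0.015,-0.05,-0.0025,0,0,0,0],[0.015,-0.05,0,0,0,0,0],[0.015,-0.05,0,0,0,0,0],[0.015,-0.05,0,0,0,0,0],[0.015,-0.05,0,0,0,0,0],[0.015,-0.05,0,0,0,0,0],[0.015,-0.05,0,0,0,0,0],[0.015,-0.05,0,0,0,0,0]]]' 20; python3 -m jog '[[[0.015,-0.03,0,0,0,0,0],[0.015,-0.017,0,0,0,0,0],[0.015,0,0,0,0,0,0],[0.015,0,0,0,0,0,0]]]' 20; python3 wv.py w6; python3 rests.py w6;python3 held.py w6 .064 .0125 -.0512
```

```text
time: 14.5
eef_pos: [0.4252, -0.1755, 0.1358]
orientation: [[0.0, -1.0, 0.0], [-1.0, -0.0, 0.0], [-0.0, -0.0, -1.0]]
ft_force: [1.9, 0.9, -1.0]
grip_width: 0.0325
time: 15.5
eef_pos: [0.4273, 0.2247, 0.1359]
orientation: [[0.001, -1.0, 0.0], [-1.0, -0.001, 0.0], [-0.0, -0.0, -1.0]]
ft_force: [-0.6, 0.1, -0.3]
grip_width: 0.0321
time: 16.0
eef_pos: [0.4275, 0.2691, 0.1355]
orientation: [[-0.0, -1.0, -0.0], [-1.0, 0.0, -0.0], [0.0, 0.0, -1.0]]
ft_force: [-0.4, -0.6, -0.4]
grip_width: 0.0318
[0.4275 0.2691 0.1355] 16.0
d few 2
c 103 [0.429  0.2708] r 0.0253
b 118 [0.4312 0.1954] r 0.0253
a 79 [0.4335 0.1202] r 0.0254
n 3928 z pct [-0.0512 -0.051  -0.0508 -0.0506 -0.0504 -0.05  ]
cap top tool centre [-0.0004 -0.001 ] r 0.0123 mean [ 0.0011 -0.0009 -0.0498]
tilt deg [ 2.3 -0.2]
```

View pics/w6.png

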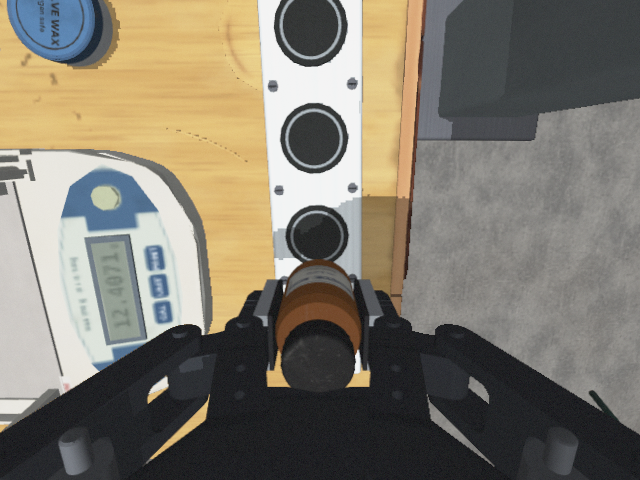

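```bash
python3 -m jog '[[[0.015,-0.0007,-0.0005,0.03,0,0,0],[0.015,0,0,0.04,0,0,0],[0.015,0,0,0.025,0,0,0],[0.015,0,0,0.008,0,0,0],[0.015,0,0,0,0,0,0],[0.015,0,0,0,0,0,0]]]' 20
```

```text
time: 16.8
eef_pos: [0.4289, 0.2712, 0.0338]
orientation: [[0.0, -1.0, 0.002], [-1.0, -0.0, 0.002], [-0.002, -0.002, -1.0]]
ft_force: [0.1, 0.7, 0.4]
grip_width: 0.0318
```

```bash
python3 -m jog '[[[0.015,0.0004,0.0002,0.003,0,0,0],[0.015,0,0,0.002,0,0,0],[0.015,0,0,0,0,0,0],[0.015,0,0,0,0,0,0]]]' 20
```

```text
time: 17.3
eef_pos: [0.428, 0.2705, 0.0278]
orientation: [[0.001, -1.0, 0.0], [-1.0, -0.001, 0.0], [-0.0, -0.0, -1.0]]
ft_force: [-1.5, 0.7, 3.3]
grip_width: 0.0318
```

```bash
python3 -m jog '[[[0.036,0,0,0,0,0,0],[0.05,0,0,0,0,0,0],[0.065,0,0,0,0,0,0],[0.085,0,0,0,0,0,0],[0.085,0,0,0,0,0,0],[0.085,0,0,0,0,0,0]]]' 20; python3 -m jog '[[[0.085,0,0,-0.03,0,0,0],[0.085,0,0,-0.04,0,0,0],[0.085,0,0,-0.04,0,0,0],[0.085,0.0,0,-0.02,0,0,0],[0.085,0,0,0,0,0,0],[0.085,0,0,0,0,0,0]]]' 20;python3 chk.py w7; python3 rests.py w7
```

```text
time: 18.05
eef_pos: [0.4279, 0.2703, 0.0275]
orientation: [[0.0, -1.0, 0.0], [-1.0, -0.0, -0.0], [0.0, -0.0, -1.0]]
ft_force: [0.8, -0.3, -0.2]
grip_width: 0.0849
time: 18.8
eef_pos: [0.4273, 0.2699, 0.1564]
orientation: [[0.0, -1.0, -0.001], [-1.0, -0.0, -0.001], [0.001, 0.001, -1.0]]
ft_force: [0.2, -0.5, -1.7]
grip_width: 0.0849
white 961 [0.4258 0.3449 0.0857] circ [0.4259 0.3462] 0.0138
amber 926 [0.4291 0.2707 0.0776] circ [0.4291 0.2713] 0.0123
d 70 [0.4268 0.3463] r 0.0254
c 73 [0.429 0.271] r 0.0255
b 118 [0.4311 0.1955] r 0.0254
a 88 [0.4334 0.12  ] r 0.0255
```

View pics/w7.png

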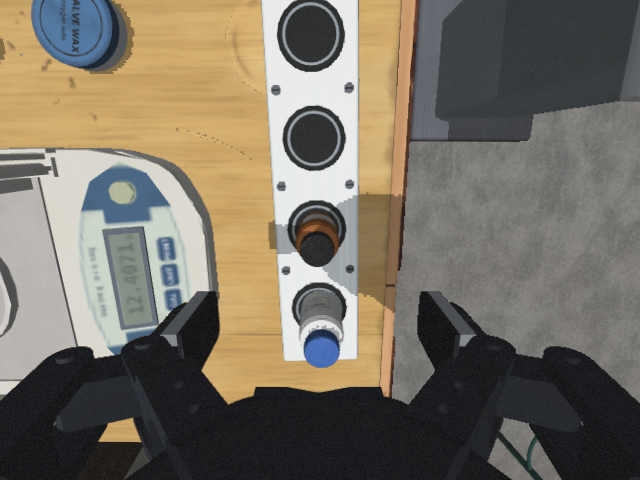

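```bash
python3 -m jog '[[[0.085,0.03,0.001,0,0,0,0],[0.085,0.055,0,0,0,0,0],[0.085,0.055,0,0,0,0,0],[0.085,0.055,0,0,0,0,0],[0.085,0.055,0,0,0,0,0],[0.085,0.055,0,0,0,0,0],[0.085,0.055,0,0,0,0,0],[0.085,0.055,0,0,0,0,0]]]' 20;  python3 -m jog '[[[0.085,0.04,0,0,0,0,0],[0.085,0.025,0,0,0,0,0],[0.085,0,0,0,0,0,0],[0.085,0,0,0,0,0,0]]]' 20; python3 wv.py w8
```

```text
time: 19.85
eef_pos: [0.4263, -0.1464, 0.1566]
orientation: [[0.001, -1.0, -0.002], [-1.0, -0.001, 0.0], [-0.0, 0.002, -1.0]]
ft_force: [1.1, 0.6, -0.4]
grip_width: 0.0854
time: 20.35
eef_pos: [0.4267, -0.2093, 0.1567]
orientation: [[0.0, -1.0, -0.001], [-1.0, -0.0, 0.0], [-0.0, 0.001, -1.0]]
ft_force: [-0.2, 0.6, -0.6]
grip_width: 0.085
[ 0.4267 -0.2093  0.1567] 20.35
black 626 [ 0.4276 -0.2104  0.0584] circ [ 0.4275 -0.2096] 0.0109 pix [318. 239.]
green 880 [ 0.4417 -0.1331  0.0461] circ [ 0.4417 -0.1322] 0.0148 pix [301. 324.]
```

View pics/w8.png

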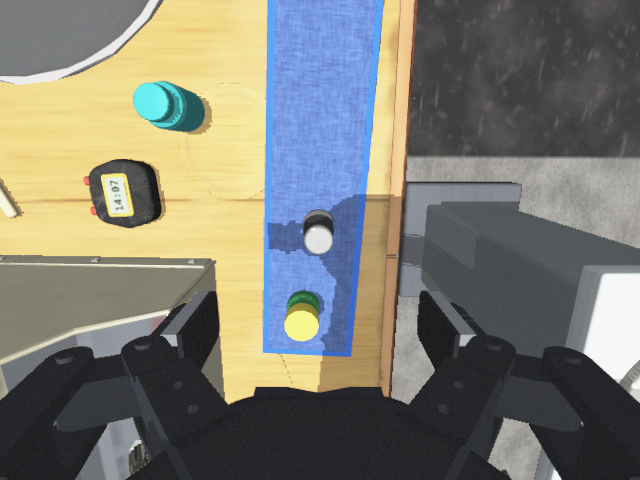

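```bash
python3 -m jog '[[[0.085,0,0,0.03,0,0,0],[0.085,0,0,0.04,0,0,0],[0.085,0,0,0.04,0,0,0],[0.085,0,0,0.024,0,0,0],[0.085,0,0,0.01,0,0,0],[0.085,0,0,0,0,0,0],[0.085,0,0,0,0,0,0]]]' 20; python3 -m jog '[[[0.012,0,0,0,0,0,0],[0.012,0,0,0,0,0,0],[0.012,0,0,0,0,0,0],[0.012,0,0,0,0,0,0],[0.012,0,0,0,0,0,0],[0.012,0,0,0,0,0,0]]]' 20
```

```text
time: 21.28
eef_pos: [0.4281, -0.2097, 0.0146]
orientation: [[0.001, -1.0, 0.002], [-1.0, -0.001, -0.001], [0.001, -0.002, -1.0]]
ft_force: [-0.4, 0.0, -0.2]
grip_width: 0.0851
time: 22.02
eef_pos: [0.4272, -0.2098, 0.0138]
orientation: [[0.001, -1.0, 0.0], [-1.0, -0.001, -0.0], [0.0, -0.0, -1.0]]
ft_force: [-1.3, 1.5, 5.4]
grip_width: 0.0277
```

```bash
python3 -m jog '[[[0.012,0,0,-0.01,0,0,0],[0.012,0,0,-0.03,0,0,0],[0.012,0,0,-0.04,0,0,0],[0.012,0,0,-0.04,0,0,0],[0.012,-0.03,-0.003,0,0,0,0],[0.012,-0.05,0,0,0,0,0],[0.012,-0.05,0,0,0,0,0],[0.012,-0.05,0,0,0,0,0]]]' 20; python3 -m jog '[[[0.012,-0.05,0,0,0,0,0],[0.012,-0.05,0,0,0,0,0],[0.012,-0.05,0,0,0,0,0],[0.012,-0.04,0,0,0,0,0],[0.012,-0.025,0,0,0,0,0],[0.012,-0.01,0,0,0,0,0],[0.012,0,0,0,0,0,0],[0.012,0,0,0,0,0,0]]]' 20; python3 wv.py w9; python3 rests.py w9;python3 held.py w9 .056 .011 -.045
```

```text
time: 23.02
eef_pos: [0.4298, -0.0282, 0.1339]
orientation: [[0.0, -1.0, 0.001], [-1.0, -0.0, 0.0], [-0.0, -0.001, -1.0]]
ft_force: [0.5, -0.1, -0.4]
grip_width: 0.0278
time: 24.02
eef_pos: [0.4299, 0.1945, 0.1335]
orientation: [[-0.0, -1.0, -0.0], [-1.0, 0.0, -0.0], [0.0, 0.0, -1.0]]
ft_force: [0.2, 0.4, -1.3]
grip_width: 0.0275
[0.4299 0.1945 0.1335] 24.025
d few 29
c 24 [0.4281 0.2655] r 0.027
b 98 [0.4313 0.195 ] r 0.0254
a 118 [0.4334 0.1195] r 0.0254
n 3098 z pct [-0.046  -0.0458 -0.0456 -0.0455 -0.0452 -0.0448]
cap top tool centre [ 0.     -0.0007] r 0.0111 mean [ 0.0011 -0.0009 -0.0446]
tilt deg [ 2.4 -0.1]
```

View pics/w9.png

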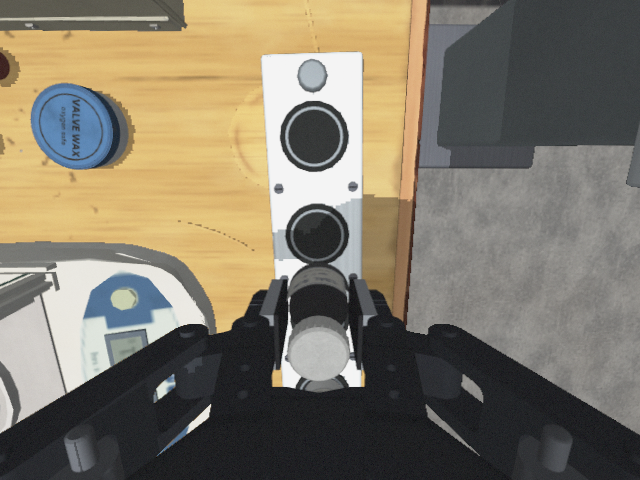

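```bash
python3 -m jog '[[[0.012,0,0,0.03,0,0,0],[0.012,0,0,0.04,0,0,0],[0.012,0,0,0.025,0,0,0],[0.012,0,0,0.008,0,0,0],[0.012,0,0,0,0,0,0],[0.012,0,0,0,0,0,0],[0.012,0,0,0,0,0,0]]]' 20; python3 -m jog '[[[0.012,0.0003,0,0.003,0,0,0],[0.012,0,0,0.0018,0,0,0],[0.012,0,0,0,0,0,0],[0.012,0,0,0,0,0,0]]]' 20
```

```text
time: 24.95
eef_pos: [0.4305, 0.1957, 0.0314]
orientation: [[0.001, -1.0, 0.002], [-1.0, -0.001, 0.001], [-0.001, -0.002, -1.0]]
ft_force: [0.2, 0.0, 0.1]
grip_width: 0.028
time: 25.45
eef_pos: [0.4299, 0.195, 0.0258]
orientation: [[0.001, -1.0, -0.0], [-1.0, -0.001, -0.0], [0.0, 0.0, -1.0]]
ft_force: [-1.0, 0.1, 2.1]
grip_width: 0.028
```

```bash
python3 -m jog '[[[0.032,0,0,0,0,0,0],[0.045,0,0,0,0,0,0],[0.065,0,0,0,0,0,0],[0.085,0,0,0,0,0,0],[0.085,0,0,0,0,0,0],[0.085,0,0,0,0,0,0]]]' 20; python3 -m jog '[[[0.085,0,0,-0.03,0,0,0],[0.085,0,0,-0.04,0,0,0],[0.085,0,0,-0.04,0,0,0],[0.085,0.0,0,-0.02,0,0,0],[0.085,0,0,0,0,0,0],[0.085,0,0,0,0,0,0]]]' 20;python3 chk.py w10; python3 rests.py w10
```

```text
time: 26.2
eef_pos: [0.4299, 0.195, 0.0257]
orientation: [[0.0, -1.0, -0.0], [-1.0, -0.0, -0.0], [0.0, 0.0, -1.0]]
ft_force: [-0.3, -0.2, 0.6]
grip_width: 0.0848
time: 26.95
eef_pos: [0.4293, 0.1947, 0.1547]
orientation: [[0.0, -1.0, -0.001], [-1.0, -0.0, -0.001], [0.001, 0.001, -1.0]]
ft_force: [0.3, -0.1, -0.8]
grip_width: 0.0852
amber 769 [0.4292 0.2701 0.0775] circ [0.4288 0.2713] 0.0129
black 695 [0.4309 0.1942 0.0704] circ [0.4309 0.1946] 0.0109
d 59 [0.4269 0.3454] r 0.0253
c 81 [0.4291 0.2703] r 0.0254
b 95 [0.4313 0.195 ] r 0.0253
a 121 [0.4334 0.1194] r 0.0253
```

View pics/w10.png

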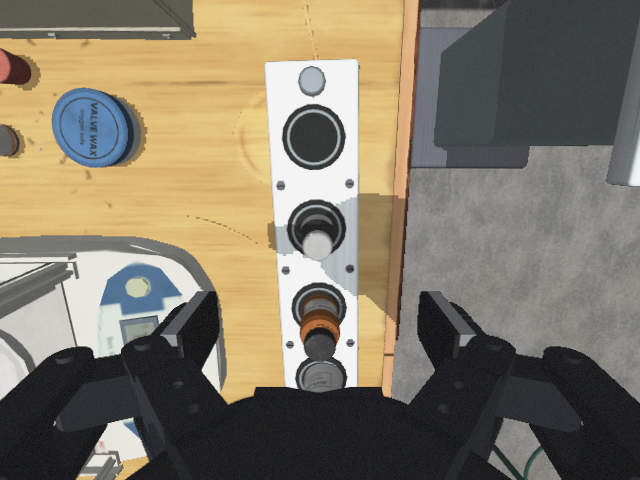

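```bash
python3 -m jog '[[[0.07,0.03,-0.003,0,0,0,0],[0.07,0.055,-0.004,0,0,0,0],[0.07,0.055,-0.004,0,0,0,0],[0.07,0.055,0,0,0,0,0],[0.07,0.05,0,0,0,0,0],[0.07,0.04,0,0,0,0,0],[0.07,0.03,0,0,0,0,0],[0.07,0.012,0,0,0,0,0]]]' 20;  python3 -m jog '[[[0.07,0,0,0,0,0,0],[0.07,0,0,0,0,0,0]]]' 20; python3 wv.py w11
python3 - <<'E'
from h import *
d=pickle.load(open("top0.pkl","rb"));P,uv=cloud(d)
q=(P[:,2]>.06)&(P[:,1]<.14)&(P[:,1]>-.25)&(P[:,0]<.6)&(P[:,0]>.46);print(np.percentile(P[q,0],[0,1,5]))
E
```

```text
time: 28.0
eef_pos: [0.4403, -0.1333, 0.1545]
orientation: [[-0.002, -1.0, -0.002], [-1.0, 0.002, 0.0], [-0.0, 0.002, -1.0]]
ft_force: [-0.5, 0.3, 1.0]
grip_width: 0.0701
time: 28.25
eef_pos: [0.441, -0.1313, 0.1554]
orientation: [[0.001, -1.0, -0.001], [-1.0, -0.001, 0.0], [-0.0, 0.001, -1.0]]
ft_force: [0.6, 0.9, -0.5]
grip_width: 0.0701
[ 0.441  -0.1313  0.1554] 28.25
green 1061 [ 0.4418 -0.1325  0.0462] circ [ 0.4417 -0.1319] 0.0148 pix [318. 235.]
[0.51974751 0.52218984 0.52419978]
```

View pics/w11.png

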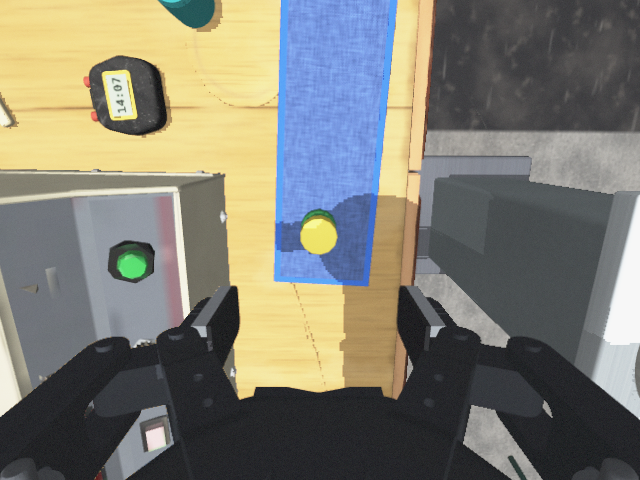

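```bash
python3 -m jog '[[[0.07,0.0003,0,0.03,0,0,0],[0.07,0,0,0.04,0,0,0],[0.07,0,0,0.04,0,0,0],[0.07,0,0,0.024,0,0,0],[0.07,0,0,0.0105,0,0,0],[0.07,0,0,0,0,0,0],[0.07,0,0,0,0,0,0]]]' 20; python3 -m jog '[[[0.012,0,0,0,0,0,0],[0.012,0,0,0,0,0,0],[0.012,0,0,0,0,0,0],[0.012,0,0,0,0,0,0],[0.012,0,0,0,0,0,0],[0.012,0,0,0,0,0,0]]]' 20
```

```text
time: 29.18
eef_pos: [0.4421, -0.1322, 0.0123]
orientation: [[0.001, -1.0, 0.002], [-1.0, -0.001, -0.0], [0.0, -0.002, -1.0]]
ft_force: [-0.5, -0.2, -0.2]
grip_width: 0.0699
time: 29.92
eef_pos: [0.4415, -0.1324, 0.0117]
orientation: [[0.001, -1.0, 0.001], [-1.0, -0.001, -0.0], [0.0, -0.001, -1.0]]
ft_force: [-1.7, 1.8, 5.7]
grip_width: 0.0293
```

```bash
python3 -m jog '[[[0.012,0,0,-0.01,0,0,0],[0.012,0,0,-0.03,0,0,0],[0.012,0,0,-0.04,0,0,0],[0.012,0,0,-0.04,0,0,0],[0.012,-0.03,0.004,0,0,0,0],[0.012,-0.05,0.005,0,0,0,0],[0.012,-0.05,0,0,0,0,0],[0.012,-0.05,0,0,0,0,0]]]' 20; python3 -m jog '[[[0.012,-0.04,0,0,0,0,0],[0.012,-0.02,0,0,0,0,0],[0.012,-0.011,0,0,0,0,0],[0.012,0,0,0,0,0,0],[0.012,0,0,0,0,0,0]]]' 20; python3 wv.py w12; python3 rests.py w12;python3 held.py w12 .044 .0155 -.035
```

```text
time: 30.92
eef_pos: [0.4317, 0.0491, 0.1317]
orientation: [[0.0, -1.0, 0.001], [-1.0, -0.0, 0.0], [-0.0, -0.001, -1.0]]
ft_force: [-0.2, -0.8, -0.2]
grip_width: 0.0292
time: 31.55
eef_pos: [0.4319, 0.1179, 0.1312]
orientation: [[-0.0, -1.0, -0.0], [-1.0, 0.0, -0.0], [0.0, 0.0, -1.0]]
ft_force: [0.2, -0.1, -0.6]
grip_width: 0.0291
[0.4319 0.1179 0.1312] 31.55
d few 0
c 34 [0.4292 0.2692] r 0.0251
b few 0
a 113 [0.4336 0.119 ] r 0.0253
n 5893 z pct [-0.0393 -0.0379 -0.0376 -0.0369 -0.0354 -0.0348]
cap top tool centre [-0.0001  0.0001] r 0.0209 mean [ 0.0009 -0.0006 -0.0347]
tilt deg [ 0.8 -0.3]
```

View pics/w12.png

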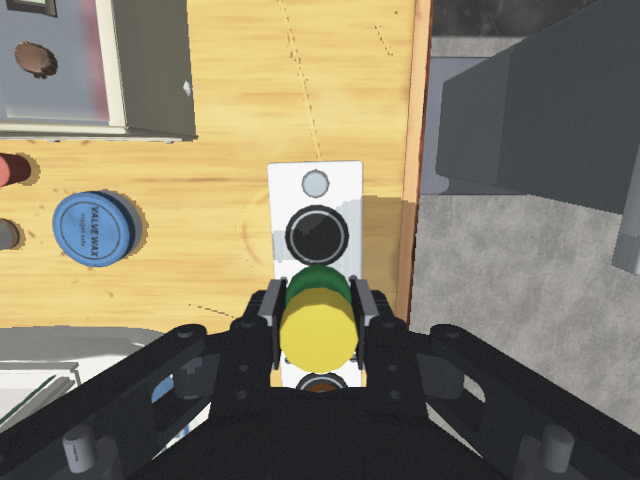

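```bash
python3 -m jog '[[[0.012,-0.0006,-0.0007,0.03,0,0,0],[0.012,0,0,0.04,0,0,0],[0.012,0,0,0.025,0,0,0],[0.012,0,0,0.008,0,0,0],[0.012,0,0,0,0,0,0],[0.012,0,0,0,0,0,0],[0.012,0,0,0,0,0,0]]]' 20; python3 -m jog '[[[0.012,0,0,0.003,0,0,0],[0.012,0,0,0.0018,0,0,0],[0.012,0,0,0,0,0,0],[0.012,0,0,0,0,0,0]]]' 20
```

```text
time: 32.48
eef_pos: [0.4333, 0.1197, 0.0291]
orientation: [[0.001, -1.0, 0.002], [-1.0, -0.001, 0.001], [-0.001, -0.002, -1.0]]
ft_force: [0.3, 0.4, -0.6]
grip_width: 0.0292
time: 32.98
eef_pos: [0.4327, 0.1194, 0.0237]
orientation: [[0.001, -1.0, 0.0], [-1.0, -0.001, 0.0], [-0.0, -0.0, -1.0]]
ft_force: [-2.8, -0.7, 5.2]
grip_width: 0.0294
```

```bash
python3 -m jog '[[[0.034,0,0,0,0,0,0],[0.045,0,0,0,0,0,0],[0.065,0,0,0,0,0,0],[0.08,0,0,0,0,0,0],[0.08,0,0,0,0,0,0],[0.08,0,0,0,0,0,0]]]' 20; python3 -m jog '[[[0.08,0,0,-0.03,0,0,0],[0.08,0,0,-0.04,0,0,0],[0.08,0,0,-0.04,0,0,0],[0.08,0.0,0,-0.03,0,0,0],[0.08,0.05,0.01,-0.02,0,0,0],[0.08,0.05,0.01,0,0,0,0],[0.08,0.02,0,0,0,0,0],[0.08,0,0,0,0,0,0]]]' 20;python3 chk.py w13; python3 rests.py w13
python3 - <<'E'
from rig import *
from h import *
for n in("top","side"):
    d=snapshot(n);cv2.imwrite(f"pics/{n}9.png",d["frame"]);
    if n=="side":cv2.imwrite("pics/side9c.png",cv2.resize(d["frame"][260:420,270:390],None,fx=4,fy=3.7,interpolation=cv2.INTER_CUBIC))
E
```

```text
time: 33.72
eef_pos: [0.4327, 0.1193, 0.0234]
orientation: [[0.0, -1.0, 0.0], [-1.0, -0.0, 0.0], [-0.0, -0.0, -1.0]]
ft_force: [0.8, 0.9, -0.1]
grip_width: 0.0798
time: 34.72
eef_pos: [0.4125, -0.0017, 0.1835]
orientation: [[-0.002, -1.0, 0.0], [-1.0, 0.002, 0.0], [-0.0, -0.0, -1.0]]
ft_force: [0.2, 0.4, -0.0]
grip_width: 0.0802
green 714 [0.4334 0.1182 0.0581] circ [0.4333 0.1193] 0.0153
d out [309. 498.]
c few 0
b 45 [0.4313 0.1924] r 0.0247
a 89 [0.4333 0.1181] r 0.0254
```

View pics/w13.png

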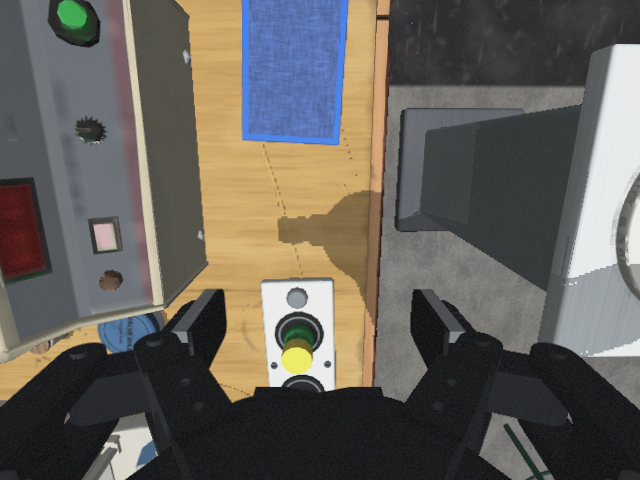

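View pics/top9.png

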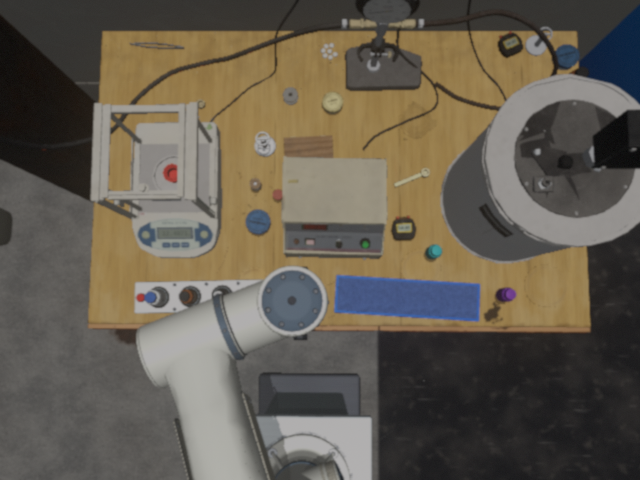

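View pics/side9c.png

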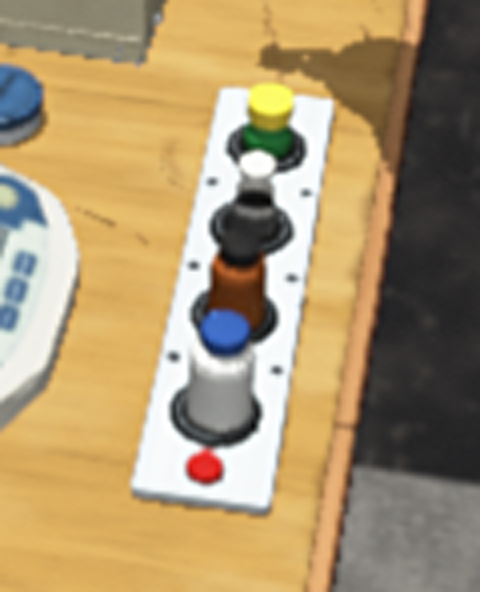

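All four stand upright and centred in the right order, with the tin, stopwatch, bung and look-alikes where they were. I'll let the arm settle and hand the job in.

```bash
python3 -m jog '[[[0.08,0,0,0,0,0,0],[0.08,0,0,0,0,0,0],[0.08,0,0,0,0,0,0]]]' 20; python3 -c "
from rig import *;print(job_done())"
```

```text
time: 35.25
eef_pos: [0.4128, -0.0004, 0.1833]
orientation: [[0.001, -1.0, -0.0], [-1.0, -0.001, -0.0], [0.0, 0.0, -1.0]]
ft_force: [0.1, 0.8, -0.1]
grip_width: 0.0797
the job is handed in; nothing more can be done
None
```

All four bottles are upright on the rack in order of height. From the red stud at the rack's left-hand end they run white (rest_d), amber (rest_c), black (rest_b), green (rest_a). I handed the job in at 35.25 s, with the gripper empty and clear of everything.

- **Centring:** After each release the wrist camera put the bottle within about 1 mm of its rest's centre. In the last wrist picture the green jar read 1.2 mm off. That picture was taken while the arm was still settling, and its other rest readings were 2–3 mm off too.
- **Final pictures:** The side picture shows all four bottles standing on their rests. The top picture shows the blue tin, stopwatch, bung and both look-alikes where they started. In that top picture the arm hid the black bottle and green jar, so those two rest on the side and wrist pictures.
- **Cameras:** The top and wrist cameras disagreed by 1–2 mm. I mostly allowed for that from where the gripper itself sat on each bottle. The wrist force readings between moves stayed under 10 N.

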